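Square a brass seal blank into the engraving fixture

TASK

First turn the engraving fixture's knob clockwise until it clicks over and the end stop pops up out of the bed. Then lift the rectangular brass blank off the suede pad, set it flat on the fixture's bed with its long side along the fence, and press it firmly into the corner so that it sits square against both the fence and the raised end stop. Finish while still holding the blank pressed against both stops with the gripper - do not let go - and leave the other things on the bench where they are.

Things in the scene. Friction and masses are not known exactly. Their poses are not given: they have to be found in the camera images.
- fixture: Fixed dark steel base plate, 130 (its x) x 200 (its y) x 22 mm high; origin at the centre of its underside on the bench. Its top face (z = 22 mm) is the bed. It stands to the robot's left or right, turned by up to 0.4 rad. The free bed in front of the fence and to the -y side of the end stop reaches to x = -65 mm and y = -100 mm.
- fence: Fixed aluminium fence bar on the bed, 12 (x) x 120 (y) x 12 mm high, parallel to the fixture's y axis. Origin at the centre of its underside, at x = 41, y = -35, z = 22 mm of the fixture; its working face looks to -x, at x = 35 mm of the fixture.
- endstop: Aluminium pop-up end stop, 36 (x) x 10 (y) mm in plan, between the bed and the knob; 1 mm below the bed's surface when down, 12 mm above it once the knob has clicked over (10 mm up per rad of knob). Origin at the centre of its plan, 1 mm above its top face, at x = 9, y = 30 mm of the fixture; z = 22 mm when down, 35 mm when up. Its working face looks to -y, at y = 25 mm of the fixture.
- knob (a joint): Angle of the fixture's knob, rad: 0 at the start, grows clockwise seen from above, ends at a stop at 1.3. A sprung detent resists (about 0.2 N m at first, less as it turns) up to a crest at 0.65, then snaps the knob on to 1.3 and holds it there.
- knob_grip (a point): Point on the upright axis of the knob at the height to grip, at x = -15, y = 64, z = 59 mm of the fixture. The knob is black, with an upright bar grip 42 mm long, 14 mm thick and 32 mm high whose top lies 7 mm above this point (the bar begins 25 mm below the point, on a 44 mm disc 8 mm high, over a fixed 68 mm flange 6 mm high). This point's x axis lies along the bar and turns with it; at angle 0 it is parallel to the fixture's x axis.
- blank_center (a point): Centre of the rectangular brass seal blank: 34 (its x) x 52 (its y) x 42 mm high, about 0.55 kg. It stands on the pad, its x axis up to 1.2 rad either side of world x. In the corner its centre is at x = 18, y = -1, z = 43 mm of the fixture, its y axis parallel to the fence (either way round). Bed and stops are polished (friction about 0.2); pushed hard it tips slightly in the grip and drags more.
- pad: Fixed taupe suede pad, 160 (x) x 220 (y) x 14 mm high, origin at the centre of its underside.
- round_blank_center (a point): Centre of a round brass blank, 34 mm in diameter and 30 mm high, which also stands on the pad, at least 95 mm (centre to centre) from the rectangular one. Bystander.
- loupe: Black eye loupe, 38 mm in diameter, 30 mm high, origin at its underside; stands beyond the work. Bystander.
- screwdriver: Screwdriver, 150 mm long, lying on the bench beyond the work. Bystander.
There are look-alikes about, which are no part of the job. Leave any purple or red look-alike of the part that bears blank_center alone.

How it is judged:
By the outcome, as a careful person would: the job done as asked, in the order asked, and still so for the second after the job is handed in, while the arm keeps its last pose, push and grip.
It also fails if it takes over 66 s, if anything falls off the work surface, if the arm or the gripper's body presses on something with over 40 N, if the wrist force passes 120 N, or if a joint passes its speed limit or range.

ROBOT

A 7-joint arm with a two-finger parallel gripper is mounted at the origin on the work surface. World frame = base frame: x ahead of the robot, y to its left, z up, the work surface at z = 0. Lengths are in m, angles in rad, forces in N, time in s.
With the tool pointing down it reaches from about 0.4 to 0.875 m from the base axis. Payload 6.5 kg.
Tool frame: the origin (TCP) lies midway between the tips of the shut fingers; the grasp point (between the pads) lies 19 mm behind it (r.tcp_to_grasp is the distance from the TCP to the grasp point, in m); z points along the fingers, y is the direction in which the jaws open and shut (so a half turn about z gives the same grasp; the last joint's range is limited). The gripper opens to 85 mm and grips with 20 to 120 N. Pads are 22 mm wide; open, the fingers measure 114 mm over their backs; the gripper's body (76 mm by 85 mm) begins 54 mm behind the grasp point. The pads swing forward as they close: fully open they stand 13 mm farther back than shut.
Start: joints at [-1.225, 0.536, -0.004, 1.538, 0.003, 1.067, -0.071], TCP at [0.26, 0.596, 0.231] pointing down, gripper open.
Joint ranges: [-2.7, 2.7], [-0.37, 2.16], [-1.27, 1.26], [0.24, 2.4], [-1.31, 4.45], [0.19, 1.91], [-2.76, 2.76]. Speed limits (rad/s): [2.39, 2.39, 3.14, 3.14, 3.14, 3.14, 3.14].

INTERFACE

Orientations are given as a unit quaternion [w, x, y, z].
In Python, from workcell import r gives the robot as it stands. The module is installed in compiled form; this text tells all that it offers.
- The arm moves only by the shell command python3 -m crank 'ROWS' [OPENING]. ROWS is JSON, a list that holds one entry, the list of rows, each a list of 6 numbers: the shift along the tool's x, y, z in m, then the turn, a rotation vector about the tool's x, y, z in rad. In form: [[[dx, dy, dz, ax, ay, az], ...]]. A call has 1 to 20 rows; each row shifts and turns the pose as measured when the row begins, along the tool's axes as they then stand; what a row does not reach is not made up. A row lasts 1/8 s, in which the tool goes at most 62.5 mm and 10.7 degrees, less where a joint would pass 70% of its speed; a pose out of reach is approached as far as the arm can. A call with a gripper value outside its range is refused whole. OPENING is the gripper command: -1 is shut, 1 is fully open, values between are in proportion, set as the call begins (- or left out, the last holds). The fingers move at their own pace and stop on an object; the grip force is fixed at half the most. Time passes only in rows, so rows that do not move let the fingers close. It gives the time, the measured TCP pose, the force and the opening at its end, in the units of the state.
- r.read_state(): the state, without advancing time (a new reading comes with each control period).
- r.grab_frame(name): name is "side" or "top"; returns the picture (420x560x3 uint8, red, green, blue); there is no depth.
- r.camera_model(name): a dict with "fov_y" (degrees; the focal length in pixels is half the picture's height over the tangent of half this angle, whatever the lens; pixels are square), "cx", "cy" (the principal point, pixels), "rvec" (rotation vector, rad) and "tvec" (3), from world to camera coordinates, as OpenCV has them. Camera axes: x right, y down, z forward; pixel columns grow to the right and rows downward; lengths in m; the calibration is good to about 2 mm. A picture is of the moment at which its call begins. camera_model takes no time and is no camera call.
- r.sign_off(): hands the job in, once; it reports no verdict.
Trained networks look in the newest picture that a camera, given by its name, has taken for a name from the list of things; names that differ only in an ending like _2 or _b are one class to them, and where a whole thing is asked for, a point or a joint stands for the part that bears it (a point fixed in the world has none). Each returns a list of dicts, best first, with "p" (0 to 1); they miss things now and then, are a little off and sometimes report something else, mostly with a low value. They report only what shows in the picture. A call takes as long as a camera call. They do not tell look-alikes from the thing itself.
- r.outline_of(camera, thing): "pixels" (420x560 bool, what is visible of it) and "rect" ([centre column, centre row, width, height] in pixels, round what is visible of it).
The state is a dict: "time_s": time; "joint_positions": joint angles; "qd": joint speeds; "joint_torque": joint torques, N m; "position": TCP position; "ee_rot": TCP orientation; "force": force on the tool from outside, world axes, zero at the start; "torque": the same for the moment, N m; "width": finger opening in m.
Only numpy, scipy, OpenCV 4.12 (cv2) and the standard library are available. Lean on these libraries where they do the work, as an engineer would, in place of code of your own. Each camera call takes 0.05 s, during which the arm holds its last target.

## Working session

There is one attempt and no reset: what is moved stays moved. The work goes in short steps, Python scripts to look and compute and a shell command to move; the robot and the scene stay as the last step left them, time stands still between calls to the robot, and variables do not carry over. Pictures are saved under pics/ and viewed, and the job is handed in when it is done.

```bash
mkdir -p pics
python3 - <<'E'
from workcell import r
import cv2
print({k:(v if not hasattr(v,'round') else v) for k,v in r.read_state().items()})
for n in("top","side"):
    print(r.camera_model(n))
    cv2.imwrite(f"pics/{n}0.png",r.grab_frame(n)[:,:,::-1])
    for t in("fixture","fence","endstop","knob","blank_center","pad","round_blank_center","loupe","screwdriver"):
        print(n,t,[(round(d["p"],2),[round(float(x)) for x in d["rect"]],int(d["pixels"].sum())) for d in r.outline_of(n,t)])
E
```

```text
{'time_s': 0.0, 'joint_positions': array([-1.22520936,  0.53724524, -0.00442371,  1.53889182,  0.00263762,
        1.06733746, -0.07121896]), 'qd': array([ 0.00054888,  0.00011902,  0.00066325, -0.001107  ,  0.00018967,
       -0.00115118,  0.00045158]), 'joint_torque': array([ 4.20018368e-04, -5.83429956e+01,  1.04877301e+00, -2.59106022e+01,
        1.23368160e-02,  9.64359264e-03,  1.50463075e-05]), 'position': array([0.25993253, 0.59503927, 0.23035475]), 'ee_rot': array([-1.04109758e-04,  2.04413186e-01,  9.78884247e-01, -9.32537359e-04]), 'force': array([ 0.21356977,  0.5962993 , -0.61137341]), 'torque': array([ 0.02134309, -0.02986134,  0.04593833]), 'width': 0.08556726453521689}
{'fov_y': 46.10029916273879, 'cx': 290.022326886943, 'cy': 211.95265026676452, 'rvec': array([ 2.15443885, -2.21171698,  0.07515148]), 'tvec': array([0.0284979 , 0.58182149, 0.96790176])}
top fixture [(0.78, [205, 248, 110, 90], 6706), (0.68, [417, 105, 28, 71], 594)]
top fence [(0.58, [228, 231, 58, 27], 328)]
top endstop [(0.47, [371, 233, 30, 27], 494)]
top knob []
top blank_center [(0.89, [297, 243
[... 306 characters left out ...]
, 595)]
{'fov_y': 48.76580147316406, 'cx': 276.7332730562607, 'cy': 211.46861625885086, 'rvec': array([ 0.45822801, -2.75960991,  1.15401964]), 'tvec': array([0.56892869, 0.18328556, 0.75100959])}
side fixture [(0.55, [285, 331, 142, 138], 10181)]
side fence [(0.83, [281, 291, 53, 51], 577)]
side endstop []
side knob [(0.6, [268, 349, 30, 40], 780)]
side blank_center [(0.86, [408, 212, 36, 29], 809), (0.75, [320, 238, 28, 35], 859), (0.62, [332, 186, 28, 38], 699)]
side pad [(0.95, [333, 179, 79, 72], 4090)]
side round_blank_center [(0.71, [336, 152, 13, 21], 262)]
side loupe [(0.65, [203, 215, 18, 20], 370)]
side screwdriver [(0.84, [230, 134, 51, 29], 382), (0.31, [272, 350, 32, 40], 776)]
```

View pics/top0.png

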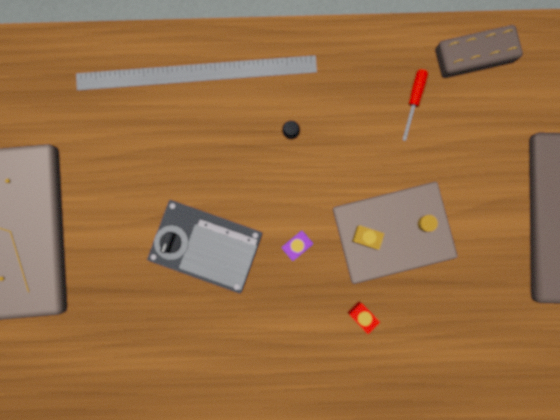

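View pics/side0.png

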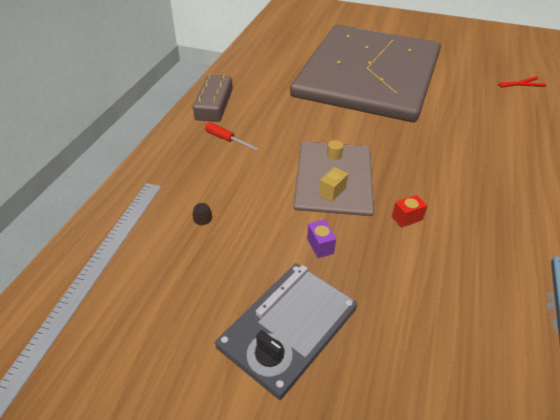

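Run:
```python
import cv2
a=cv2.imread("pics/top0.png"); cv2.imwrite("pics/top0z.png",cv2.resize(a[170:350,130:480],None,fx=2.28,fy=2.28,interpolation=3))
a=cv2.imread("pics/side0.png"); cv2.imwrite("pics/side0z.png",cv2.resize(a[130:410,180:440],None,fx=2.1,fy=2.1,interpolation=3))
```

```text
(no output)
```

View pics/top0z.png

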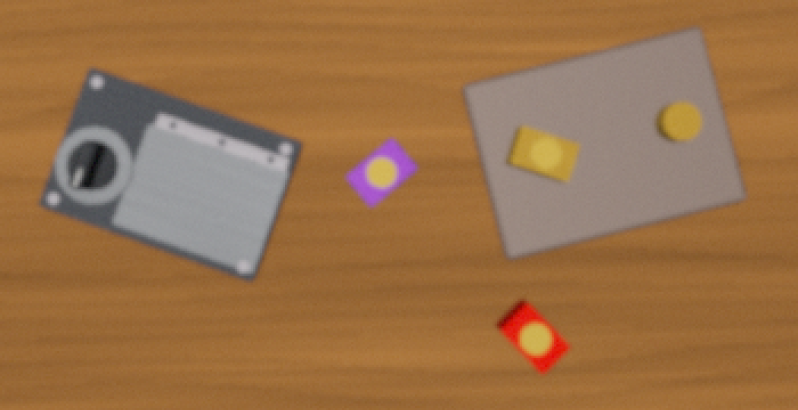

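View pics/side0z.png

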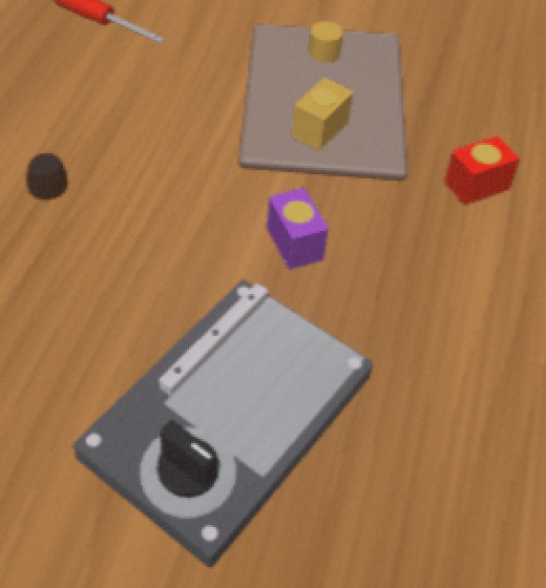

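The top view shows the fixture at left (knob at about 172,242, fence on its upper edge) and the pad at right. On the pad are the yellow rectangular blank (369,237) and the round one (429,223). The purple (297,245) and red (365,318) blocks are look-alikes. Next I'll fit poses by silhouette.

```bash
cat > h.py <<'E'
import numpy as np,cv2
from workcell import r
from scipy.optimize import minimize
from scipy.spatial.transform import Rotation as R
def proj(n,P):
    c=r.camera_model(n); f=210/np.tan(np.radians(c["fov_y"]/2))
    K=np.array([[f,0,c["cx"]],[0,f,c["cy"]],[0,0,1.]])
    return cv2.projectPoints(np.asarray(P,float).reshape(-1,3),c["rvec"],c["tvec"],K,None)[0].reshape(-1,2)
def box(x0,x1,y0,y1,z0,z1): return np.array([[x,y,z] for x in(x0,x1) for y in(y0,y1) for z in(z0,z1)])
def cyl(x,y,rad,z0,z1):
    a=np.linspace(0,2*np.pi,40,endpoint=False)
    return np.vstack([np.c_[x+rad*np.cos(a),y+rad*np.sin(a),0*a+z] for z in(z0,z1)])
def place(P,x,y,t,z=0):
    c,s=np.cos(t),np.sin(t); return np.c_[x+c*P[:,0]-s*P[:,1],y+s*P[:,0]+c*P[:,1],P[:,2]+z]
def sil(n,parts,S=4,blur=1.0):
    m=np.zeros((420*S,560*S),np.uint8)
    for P in parts:
        h=cv2.convexHull(((proj(n,P)+.5)*S-.5).astype(np.float32))
        cv2.fillConvexPoly(m,np.round(h*16).astype(np.int32),255,shift=4)
    m=cv2.resize(m,(560,420),interpolation=cv2.INTER_AREA).astype(float)/255
    return cv2.GaussianBlur(m,(0,0),blur)
def fit(cams,parts,masks,x0,z=0,roi=None):
    def cost(v):
        return sum(((sil(n,[place(P,v[0],v[1],v[2],z) for P in parts])-masks[n])**2).sum() for n in cams)
    best=None
    s=np.array([[0,0,0],[.01,0,0],[0,.01,0],[0,0,.1]])+x0
    o=minimize(cost,x0,method="Nelder-Mead",options=dict(initial_simplex=s,xatol=2e-5,fatol=1e-3,maxiter=250))
    return o.x,o.fun
def back(n,uv,z):
    c=r.camera_model(n); f=210/np.tan(np.radians(c["fov_y"]/2))
    d=np.array([(uv[0]-c["cx"])/f,(uv[1]-c["cy"])/f,1]);Rm=cv2.Rodrigues(c["rvec"])[0]
    d=Rm.T@d;o=-Rm.T@c["tvec"];return o+d*(z-o[2])/d[2]
def soft(img,rect,fg,pad=12):
    # soft mask by projecting colour on the fg-bg axis inside a rect
    return None
FIX=[box(-.065,.065,-.1,.1,0,.022),box(.035,.047,-.095,.025,.022,.034),cyl(-.015,.064,.034,.022,.028),cyl(-.015,.064,.022,.028,.036)]
def bar(a): 
    B=box(-.021,.021,-.007,.007,.034,.066); c,s=np.cos(-a),np.sin(-a)
    return np.c_[-.015+c*B[:,0]-s*B[:,1],.064+s*B[:,0]+c*B[:,1],B[:,2]]
BL=[box(-.017,.017,-.026,.026,-.021,.021)]
E
python3 - <<'E'
from h import *
for n,u in(("top",(205,246)),("top",(369,237)),("top",(395,233)),("top",(429,223)),("top",(0,0)),("top",(559,419))): print(n,u,back(n,u,.03).round(3))
for n in("top","side"):
    a=cv2.imread(f"pics/{n}0.png"); h=cv2.cvtColor(a,cv2.COLOR_BGR2HSV)
    for u in ({"top":[(205,260),(170,210),(360,240),(400,200),(205,300)],"side":[(310,320),(240,340),(325,192),(340,178),(310,165),(330,400)]}[n]): print(n,u,h[u[1],u[0]],a[u[1],u[0]])
E
```

```text
top (205, 246) [0.519 0.183 0.03 ]
top (369, 237) [ 0.528 -0.142  0.03 ]
top (395, 233) [ 0.535 -0.193  0.03 ]
top (429, 223) [ 0.553 -0.261  0.03 ]
top (0, 0) [1.034 0.597 0.03 ]
top (559, 419) [ 0.169 -0.493  0.03 ]
top (205, 260) [ 90   2 156] [156 156 155]
top (170, 210) [113  22  91] [91 85 83]
top (360, 240) [ 21 177 190] [ 58 152 190]
top (400, 200) [  8  42 151] [126 133 151]
top (205, 300) [ 15 167 157] [ 54 106 157]
side (310, 320) [120   6 169] [169 165 165]
side (240, 340) [138  14  94] [94 89 92]
side (325, 192) [ 21 152 163] [ 66 133 163]
side (340, 178) [ 22 150 197] [ 81 165 197]
side (310, 165) [ 11  50 149] [120 131 149]
side (330, 400) [ 14 153 148] [ 59 102 148]
```

```bash
cat >> h.py <<'E'
def masks(imgs,rects,lo,hi,inv):
    M={}
    for n,a in imgs.items():
        a=a.astype(float); q=np.clip((a[...,0]/np.maximum(a[...,2],1)-lo)/(hi-lo),0,1)  # BGR: B/R
        if inv:q=1-q
        m=np.zeros(q.shape);x0,x1,y0,y1=rects[n];m[y0:y1,x0:x1]=q[y0:y1,x0:x1];M[n]=m
    return M
E
cat > f.py <<'E'
from h import *
imgs={n:cv2.imread(f"pics/{n}0.png") for n in("top","side")}
M=masks(imgs,{"top":(140,272,190,300),"side":(205,368,255,400)},.38,.85,False)
# fill knob holes
for n in M: M[n]=np.where(cv2.morphologyEx((M[n]>.5).astype(np.uint8),cv2.MORPH_CLOSE,np.ones((15,15)))>0,np.maximum(M[n],(cv2.erode(cv2.morphologyEx((M[n]>.5).astype(np.uint8),cv2.MORPH_CLOSE,np.ones((15,15))),np.ones((3,3)))>0)),M[n])
parts=FIX+[bar(0)]
for c in(["top"],["side"],["top","side"]):
    for t0 in ([-.2] if 0 else [-.3,.3]):
        v,f=fit(c,parts,M,np.array([.519,.183,t0])); print("fix",c,v.round(4),round(f,1))
MB=masks(imgs,{"top":(350,390,222,254),"side":(315,352,165,202)},.42,.8,True)
for n in MB: cv2.imwrite(f"pics/mb_{n}.png",cv2.resize(MB[n][160:260,300:400]*255,None,fx=4,fy=4))
for c in(["top"],["side"],["top","side"]):
    for t0 in (-.5,.5):
        v,f=fit(c,BL,MB,np.array([.528,-.142,t0]),z=.035); print("bl",c,v.round(4),round(f,1))
E
python3 f.py
```

```text
fix ['top'] [ 0.5194  0.1863 -0.3688] 25.2
fix ['top'] [ 0.5193  0.1864 -0.3664] 24.0
fix ['side'] [ 0.5191  0.1841 -0.3673] 215.7
fix ['side'] [ 0.5189  0.1841 -0.3627] 216.9Traceback (most recent call last):
  File "f.py", line 9, in <module>
    v,f=fit(c,parts,M,np.array([.519,.183,t0])); print("fix",c,v.round(4),round(f,1))
        ~~~^^^^^^^^^^^^^^^^^^^^^^^^^^^^^^^^^^^^
  File "h.py", line 27, in fit
    o=minimize(cost,x0,method="Nelder-Mead",options=dict(initial_simplex=s,xatol=2e-5,fatol=1e-3,maxiter=250))
    res = _minimize_neldermead(fun, x0, args, callback, bounds=bounds,
                               **options)
    fxcc = func(xcc)
    fx = function(np.copy(x), *(wrapper_args + args))
  File "h.py", line 24, in cost
    return sum(((sil(n,[place(P,v[0],v[1],v[2],z) for P in parts])-masks[n])**2).sum() for n in cams)
  File "h.py", line 24, in <genexpr>
    return sum(((sil(n,[place(P,v[0],v[1],v[2],z) for P in parts])-masks[n])**2).sum() for n in cams)
                 ~~~^^^^^^^^^^^^^^^^^^^^^^^^^^^^^^^^^^^^^^^^^^^^^^
  File "h.py", line 18, in sil
    h=cv2.convexHull(((proj(n,P)+.5)*S-.5).astype(np.float32))
                       ~~~~^^^^^
  File "h.py", line 6, in proj
    c=r.camera_model(n); f=210/np.tan(np.radians(c["fov_y"]/2))
ValueError: time passes only in moves, steps and waits
```

```bash
python3 - <<'E'
from workcell import r
import pickle
pickle.dump({n:r.camera_model(n) for n in("top","side")},open("cam.pkl","wb"))
E
sed -i 's/r\.camera_model(n)/CAM[n]/; s/^from workcell import r/from workcell import r\nimport pickle; CAM=pickle.load(open("cam.pkl","rb"))/' h.py
python3 f.py
```

```text
fix ['top'] [ 0.5194  0.1863 -0.3688] 25.2
fix ['top'] [ 0.5193  0.1864 -0.3664] 24.0
fix ['side'] [ 0.5191  0.1841 -0.3673] 215.7
fix ['side'] [ 0.5189  0.1841 -0.3627] 216.9
fix ['top', 'side'] [ 0.5191  0.185  -0.3692] 271.7
fix ['top', 'side'] [ 0.5191  0.1848 -0.37  ] 272.9
bl ['top'] [ 0.5278 -0.1379 -0.3417] 4.8
bl ['top'] [ 0.5279 -0.1381 -0.349 ] 5.0
bl ['side'] [ 0.5281 -0.1393 -0.304 ] 11.1
bl ['side'] [ 0.529  -0.139   0.5068] 153.1
bl ['top', 'side'] [ 0.5278 -0.1386 -0.3143] 18.4
bl ['top', 'side'] [ 0.528  -0.1383 -0.3234] 18.9[ WARN:0@12.055] global loadsave.cpp:1063 imwrite_ Unsupported depth image for selected encoder is fallbacked to CV_8U.
```

Run:
```python
from h import *
for n,p in(("top",(.5192,.1855,-.367)),):
  pass
for n in("top","side"):
    a=cv2.resize(cv2.imread(f"pics/{n}0.png"),None,fx=4,fy=4,interpolation=3)
    for P in FIX+[bar(0)]:
        h=cv2.convexHull(((proj(n,place(P,.5192,.1855,-.367))+.5)*4-.5).astype(np.float32)).astype(int); cv2.polylines(a,[h],True,(0,255,0),1)
    x0,y0=(140,190) if n=="top" else (205,255)
    cv2.imwrite(f"pics/ov_{n}.png",a[y0*4:y0*4+ (440 if n=="top" else 590),x0*4:x0*4+650])
```

```text
(no output)
```

View pics/ov_top.png

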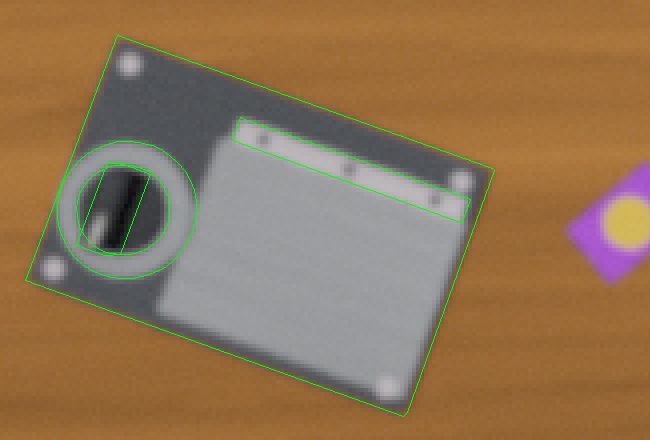

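View pics/ov_side.png

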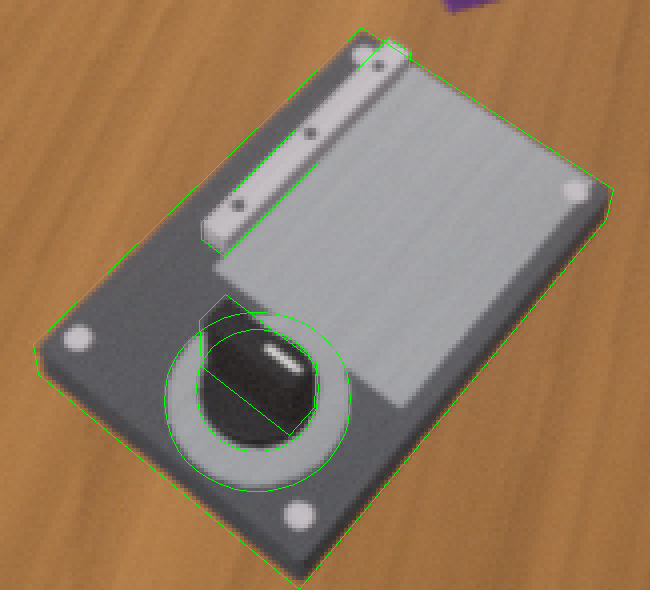

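Both overlays agree with the images, so the fixture pose is about (0.519, 0.185, -0.368) and the blank about (0.528, -0.1385, -0.33). Now to the knob.

```bash
cat >> h.py <<'E'
FX=np.array([.5192,.1852,-.368])
def f2w(x,y,z): return place(np.array([[x,y,z]]),*FX)[0]
def st(): 
    s=r.read_state(); q=s["ee_rot"]; return s,R.from_quat([q[1],q[2],q[3],q[0]])
def delta(p,yaw_y,s=None):
    """tool-frame shift and rotvec to bring TCP to p, pointing down, tool y at world angle yaw_y (mod pi)"""
    s,Q=st(); cur=Q.as_matrix()[:,1]; ca=np.arctan2(cur[1],cur[0]); d=(yaw_y-ca+np.pi/2)%np.pi-np.pi/2; ya=ca+d
    y=np.array([np.cos(ya),np.sin(ya),0]);z=np.array([0,0,-1.]);x=np.cross(y,z)
    T=R.from_matrix(np.c_[x,y,z])
    print("pos",s["position"].round(4),"yawy",round(ca,3),"F",s["force"].round(1),"Tq",s["torque"].round(2),"w",round(s["width"],4),"t",round(s["time_s"],2),"q",s["joint_positions"].round(2))
    print("shift",Q.inv().apply(p-s["position"]).round(4),"rot",(Q.inv()*T).as_rotvec().round(3))
E
python3 - <<'E'
from h import *
k=f2w(-.015,.064,.15);print(k);delta(k,FX[2]+np.pi/2)
E
```

```text
[0.52822827 0.25031137 0.15      ]
pos [0.2601 0.5957 0.2313] yawy 1.159 F [0.1 0.8 1. ] Tq [-0.01  0.02  0.01] w 0.0854 t 1.0 q [-1.23  0.54 -0.    1.54  0.    1.07 -0.07]
shift [-0.3839 -0.2092  0.0813] rot [-0.    -0.    -0.044]
```

```bash
python3 -m crank '[[[-0.048,-0.026,0,0,0,-0.005],[-0.048,-0.026,0,0,0,-0.005],[-0.048,-0.026,0.005,0,0,-0.005],[-0.048,-0.026,0.015,0,0,-0.005],[-0.048,-0.026,0.015,0,0,-0.005],[-0.048,-0.026,0.015,0,0,-0.005],[-0.048,-0.026,0.015,0,0,-0.005],[-0.048,-0.026,0.015,0,0,-0.005],[0,0,0,0,0,0],[0,0,0,0,0,0]]]' 0
python3 - <<'E'
from h import *
k=f2w(-.015,.064,.15);delta(k,FX[2]+np.pi/2)
E
```

```text
time_s: 2.25
position: [0.5442, 0.2493, 0.1492]
ee_rot: [0.001, 0.183, 0.983, 0.003]
force: [-0.6, 0.2, -0.2]
width: 0.0429
pos [0.5442 0.2493 0.1492] yawy 1.203 F [-0.6  0.2 -0.2] Tq [0.03 0.   0.03] w 0.0429 t 2.25 q [-0.55  0.54  0.07  1.75 -0.05  0.84  0.74]
shift [ 0.0152 -0.0048 -0.0008] rot [0.006 0.001 0.   ]
```

```bash
python3 -m crank '[[[0.015,-0.005,0.03,0.006,0.001,0],[0,0,0,0,0,0],[0,0,0,0,0,0]]]'
python3 - <<'E'
from h import *
k=f2w(-.015,.064,.041);delta(k,FX[2]+np.pi/2)
for n in("top","side"):
    a=r.grab_frame(n)[:,:,::-1]; cv2.imwrite(f"pics/{n}1.png",a); 
    x0,y0=(120,170) if n=="top" else (205,235)
    cv2.imwrite(f"pics/{n}1z.png",cv2.resize(a[y0:y0+150,x0:x0+180],None,fx=4,fy=4,interpolation=3))
E
```

```text
time_s: 2.62
position: [0.5282, 0.2543, 0.1211]
ee_rot: [0.001, 0.18, 0.984, 0.002]
force: [0.1, 0.3, 0.8]
width: 0.0429
pos [0.5282 0.2543 0.1211] yawy 1.208 F [0.1 0.3 0.8] Tq [-0.03 -0.03  0.02] w 0.0429 t 2.62 q [-0.57  0.57  0.06  1.8  -0.05  0.77  0.72]
shift [-0.0013 -0.0041  0.08  ] rot [0.004 0.002 0.005]
```

View pics/top1z.png

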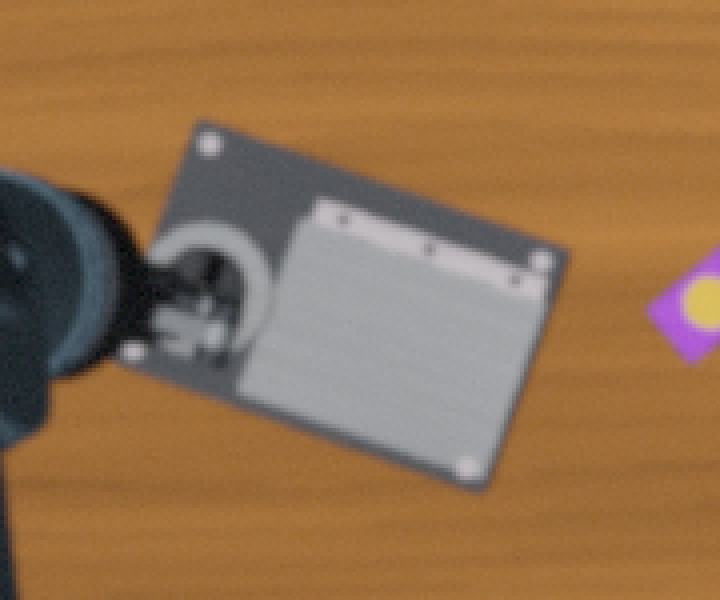

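View pics/side1z.png

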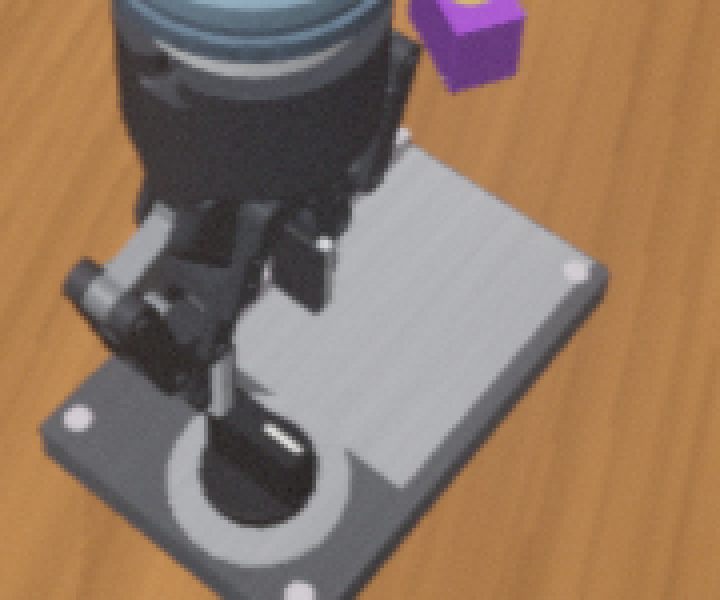

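The jaws are open across the bar in the side view (fingers at about 222,385 and 315,280 in the zoom), and the knob lies below them. I'm descending.

```bash
python3 -m crank '[[[-0.001,-0.004,0.02,0.004,0.002,0.005],[0,0,0.02,0,0,0],[0,0,0.02,0,0,0],[0,0,0,0,0,0],[0,0,0,0,0,0]]]'
python3 - <<'E'
from h import *
k=f2w(-.015,.064,.041);delta(k,FX[2]+np.pi/2)
E
```

```text
time_s: 3.35
position: [0.5291, 0.2488, 0.0579]
ee_rot: [0.0, 0.184, 0.983, -0.0]
force: [-0.4, 0.3, 1.0]
width: 0.0426
pos [0.5291 0.2488 0.0579] yawy 1.201 F [-0.4  0.3  1. ] Tq [-0.02 -0.02 -0.01] w 0.0426 t 3.35 q [-0.56  0.66  0.05  1.82 -0.05  0.66  0.73]
shift [0.0014 0.0011 0.0169] rot [-0.     0.001 -0.002]
```

```bash
python3 -m crank '[[[0.001,0.001,0.01,0,0,0],[0,0,0.006,0,0,0],[0,0,0,0,0,0]]]'
python3 -m crank '[[[0,0,0,0,0,0],[0,0,0,0,0,0],[0,0,0,0,0,0],[0,0,0,0,0,0],[0,0,0,0,0,0]]]' -1
python3 - <<'E'
from h import *
k=f2w(-.015,.064,.041);delta(k,FX[2]+np.pi/2)
E
```

```text
time_s: 3.72
position: [0.5293, 0.2506, 0.0419]
ee_rot: [0.001, 0.184, 0.983, 0.001]
force: [0.1, 0.3, 0.0]
width: 0.0429
time_s: 4.35
position: [0.529, 0.2494, 0.0424]
ee_rot: [0.001, 0.184, 0.983, -0.0]
force: [-0.1, -0.2, -0.6]
width: 0.0126
pos [0.529  0.2494 0.0424] yawy 1.201 F [-0.1 -0.2 -0.6] Tq [0.01 0.03 0.1 ] w 0.0126 t 4.35 q [-0.56  0.69  0.05  1.83 -0.05  0.63  0.73]
shift [0.001  0.0006 0.0014] rot [-0.     0.002 -0.002]
```

```bash
python3 -m crank '[[[0,0,0,0,0,0.1],[0,0,0,0,0,0.12],[0,0,0,0,0,0.12],[0,0,0,0,0,0.12]]]'
python3 - <<'E'
from h import *
k=f2w(-.015,.064,.0424);delta(k,FX[2]+np.pi/2-1.3)
E
```

```text
time_s: 4.85
position: [0.5286, 0.2489, 0.0424]
ee_rot: [0.001, 0.409, 0.912, -0.001]
force: [-0.4, -0.6, -0.6]
width: 0.0128
pos [0.5286 0.2489 0.0424] yawy 0.727 F [-0.4 -0.6 -0.6] Tq [-0.17  0.19  0.16] w 0.0128 t 4.85 q [-0.65  0.69  0.17  1.83 -0.19  0.63  0.37]
shift [0.0013 0.0006 0.    ] rot [0.    0.002 0.825]
```

```bash
python3 -m crank '[[[0,0,0,0,0,0.12],[0,0,0,0,0,0.12],[0,0,0,0,0,0.12],[0,0,0,0,0,0.12],[0,0,0,0,0,0.12]]]'
python3 - <<'E'
from h import *
k=f2w(-.015,.064,.0424);delta(k,FX[2]+np.pi/2-1.3)
E
```

```text
time_s: 5.48
position: [0.5279, 0.2485, 0.0424]
ee_rot: [0.0, 0.669, 0.743, -0.001]
force: [-0.1, -0.9, 0.2]
width: 0.0131
pos [0.5279 0.2485 0.0424] yawy 0.106 F [-0.1 -0.9  0.2] Tq [-0.3   0.23 -0.17] w 0.0131 t 5.47 q [-0.76  0.71  0.33  1.84 -0.36  0.65 -0.11]
shift [0.0017 0.0005 0.    ] rot [-0.001  0.002  0.203]
```

```bash
python3 -m crank '[[[0,0,0,0,0,0.1],[0,0,0,0,0,0.1],[0,0,0,0,0,0.06],[0,0,0,0,0,0]]]'
python3 - <<'E'
from h import *
k=f2w(-.015,.064,.0424);delta(k,FX[2]+np.pi/2-1.3)
cv2.imwrite("pics/s2.png",cv2.resize(r.grab_frame("side")[235:405,205:405,::-1],None,fx=3.5,fy=3.5,interpolation=3))
E
```

```text
time_s: 5.98
position: [0.5277, 0.2486, 0.0425]
ee_rot: [0.001, 0.76, 0.65, -0.002]
force: [-0.2, -1.3, 0.3]
width: 0.0128
pos [0.5277 0.2486 0.0425] yawy -0.155 F [-0.2 -1.3  0.3] Tq [-0.55 -0.04  1.73] w 0.0128 t 5.97 q [-0.81  0.73  0.4   1.84 -0.43  0.66 -0.31]
shift [0.0018 0.0003 0.    ] rot [-0.001  0.004 -0.058]
```

View pics/s2.png

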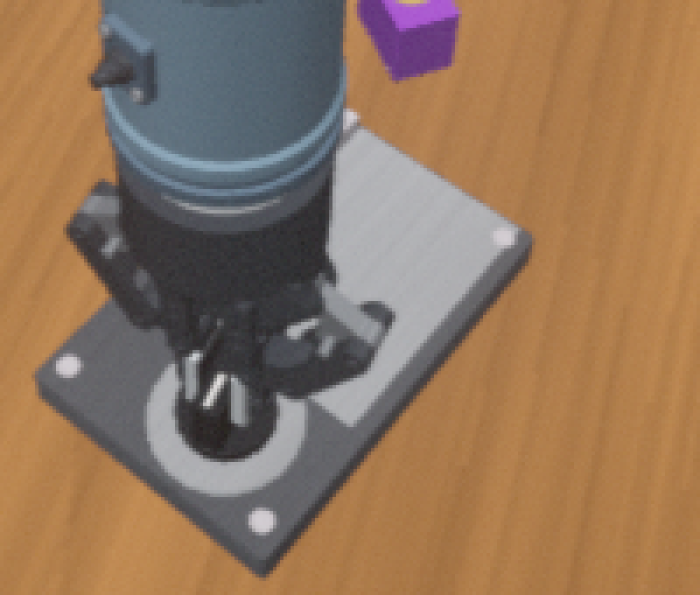

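The bar has turned and a moment of 1.7 N m shows it is against its end stop. I'll ease off the torque, open, lift and look.

```bash
python3 -m crank '[[[0,0,0,0,0,-0.05],[0,0,0,0,0,0]]]'
python3 -m crank '[[[0,0,0,0,0,0],[0,0,0,0,0,0],[0,0,0,0,0,0]]]' 0
python3 -m crank '[[[0,0,-0.02,0,0,0],[0,0,-0.05,0,0,0],[0,0,-0.05,0,0,0],[0,0,0,0,0,0],[0,0,0,0,0,0]]]'
python3 - <<'E'
from h import *
delta(np.array([.5279,-.1385,.13]),-.33)
E
```

```text
time_s: 6.28
position: [0.5277, 0.2486, 0.0424]
ee_rot: [0.001, 0.743, 0.669, -0.002]
force: [-1.1, -0.9, 0.5]
width: 0.0129
time_s: 6.65
position: [0.5281, 0.2494, 0.0427]
ee_rot: [0.0, 0.744, 0.668, -0.001]
force: [0.0, -0.4, -0.3]
width: 0.043
time_s: 7.28
position: [0.529, 0.2499, 0.171]
ee_rot: [0.0, 0.745, 0.667, 0.001]
force: [-0.1, -0.3, 0.2]
width: 0.0425
pos [0.529  0.2499 0.171 ] yawy -0.111 F [-0.1 -0.3  0.2] Tq [-0.01  0.02 -0.  ] w 0.0425 t 7.28 q [-0.88  0.54  0.49  1.79 -0.32  0.89 -0.35]
shift [-0.3862  0.0418  0.0407] rot [ 0.001 -0.001  0.219]
```

```bash
python3 -m crank '[[[-0.045,0,0,0,0,0.03],[-0.045,0,0,0,0,0.03],[-0.045,0,0,0,0,0.03],[-0.045,0,0,0,0,0.03],[-0.045,0,0,0,0,0.03],[-0.045,0,0,0,0,0.03],[-0.045,0,0,0,0,0.02],[-0.03,0,0,0,0,0.02],[0,0,0,0,0,0],[0,0,0,0,0,0]]]' 0.4
python3 - <<'E'
from h import *
delta(np.array([.5279,-.1385,.13]),-.33)
for n in("top","side"):
    a=r.grab_frame(n)[:,:,::-1]; cv2.imwrite(f"pics/{n}3.png",a); 
    x0,y0=(130,180) if n=="top" else (200,230)
    cv2.imwrite(f"pics/{n}3z.png",cv2.resize(a[y0:y0+130,x0:x0+150] if n=="top" else a[y0:y0+170,x0:x0+180],None,fx=3.5,fy=3.5,interpolation=3))
E
```

```text
time_s: 8.52
position: [0.449, -0.0959, 0.1656]
ee_rot: [-0.002, 0.816, 0.578, -0.004]
force: [0.5, 0.6, 0.9]
width: 0.0599
pos [ 0.449  -0.0959  0.1656] yawy -0.338 F [0.5 0.6 0.9] Tq [-0.04  0.03 -0.04] w 0.0599 t 8.53 q [-0.41  0.37  0.64  2.11 -0.31  0.77  0.08]
shift [-0.0139  0.0888  0.0349] rot [-0.008  0.004 -0.008]
```

View pics/top3z.png

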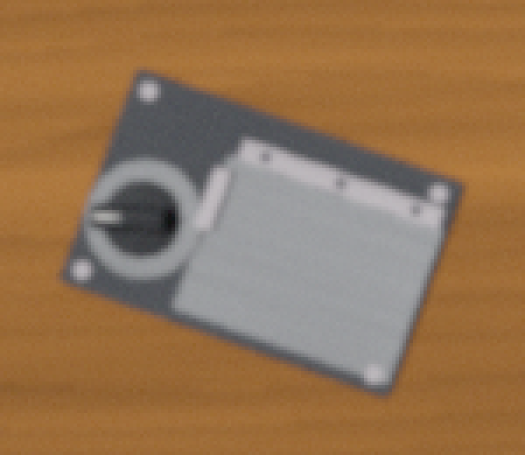

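View pics/side3z.png

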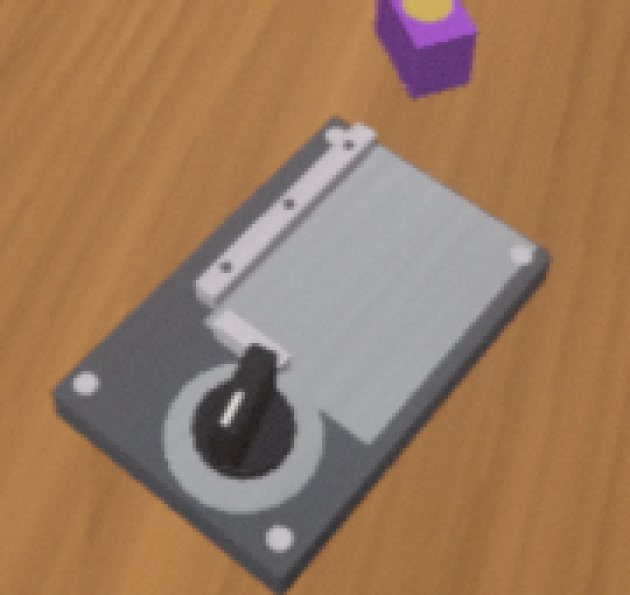

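View pics/side3.png

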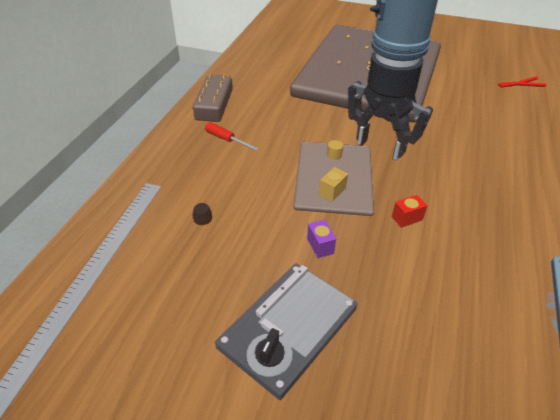

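The end stop stands up (light bar at about 250,335 in the side zoom) and the knob bar has turned about 75°. Next, above the blank.

```bash
python3 -m crank '[[[-0.004,0.03,0,-0.004,0.002,-0.004],[-0.005,0.03,0,-0.004,0.002,-0.004],[-0.005,0.03,0.01,0,0,0],[0,0,0.02,0,0,0],[0,0,0,0,0,0],[0,0,0,0,0,0]]]'
python3 - <<'E'
from h import *
delta(np.array([.5279,-.1385,.029]),-.33)
for n in("top","side"):
    a=r.grab_frame(n)[:,:,::-1]; cv2.imwrite(f"pics/{n}4.png",a); 
    x0,y0=(310,160) if n=="top" else (270,80)
    cv2.imwrite(f"pics/{n}4z.png",cv2.resize(a[y0:y0+150,x0:x0+170],None,fx=3.5,fy=3.5,interpolation=3))
E
```

```text
time_s: 9.38
position: [0.5347, -0.1316, 0.1337]
ee_rot: [-0.001, 0.809, 0.587, 0.001]
force: [-0.9, 0.6, 0.3]
width: 0.0599
pos [ 0.5347 -0.1316  0.1337] yawy -0.316 F [-0.9  0.6  0.3] Tq [-0.   -0.04  0.01] w 0.0599 t 9.38 q [-0.26  0.56  0.56  1.91 -0.41  0.8   0.21]
shift [-0.0089 -0.0042  0.1047] rot [-0.001 -0.003  0.014]
```

View pics/top4z.png

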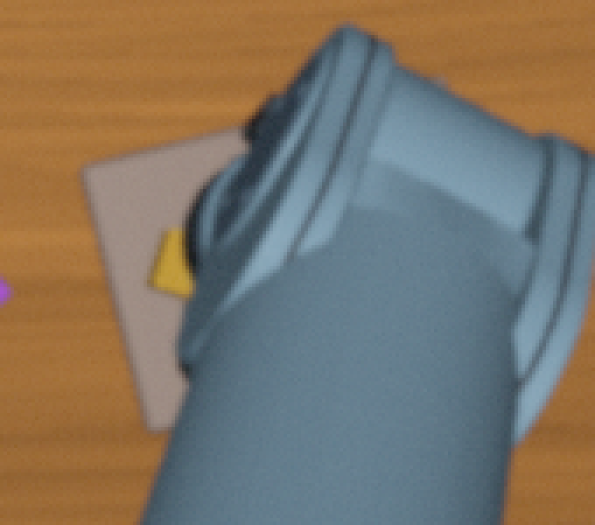

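View pics/side4z.png

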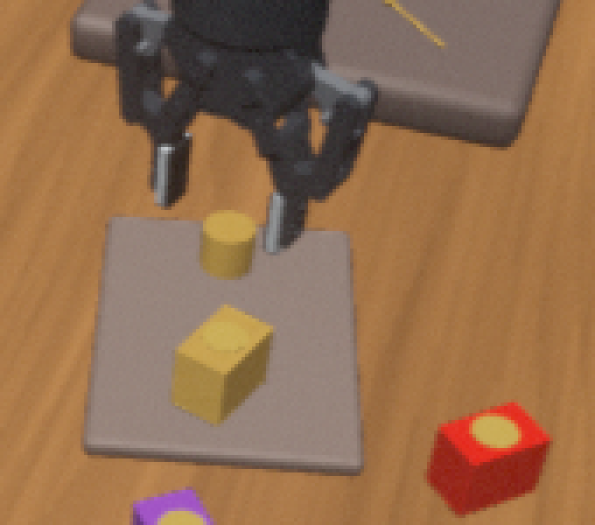

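Jaws straddle the short side of the blank in the side view. First I'll fix the lateral offset, then descend.

```bash
python3 -m crank '[[[-0.009,-0.004,0.01,0,-0.003,0.014],[0,0,0.02,0,0,0],[0,0,0.015,0,0,0],[0,0,0,0,0,0],[0,0,0,0,0,0]]]'
python3 - <<'E'
from h import *
delta(np.array([.5279,-.1385,.029]),-.33)
E
```

```text
time_s: 10.1
position: [0.5269, -0.1404, 0.0881]
ee_rot: [0.0, 0.814, 0.58, 0.0]
force: [-0.3, 0.5, 0.5]
width: 0.0597
pos [ 0.5269 -0.1404  0.0881] yawy -0.333 F [-0.3  0.5  0.5] Tq [ 0.01 -0.04 -0.03] w 0.0597 t 10.1 q [-0.21  0.62  0.52  1.94 -0.47  0.7   0.26]
shift [0.0022 0.0003 0.0591] rot [ 0.001  0.    -0.003]
```

```bash
python3 -m crank '[[[0.002,0,0.02,0,0,0],[0,0,0.02,0,0,0],[0,0,0.01,0,0,0],[0,0,0,0,0,0],[0,0,0,0,0,0]]]'
python3 - <<'E'
from h import *
delta(np.array([.5279,-.1385,.029]),-.33)
E
```

```text
time_s: 10.72
position: [0.5285, -0.1381, 0.0355]
ee_rot: [0.001, 0.814, 0.58, 0.001]
force: [-0.7, 0.2, -0.0]
width: 0.0594
pos [ 0.5285 -0.1381  0.0355] yawy -0.332 F [-0.7  0.2 -0. ] Tq [ 0.02 -0.01  0.03] w 0.0594 t 10.72 q [-0.17  0.71  0.45  1.95 -0.53  0.6   0.3 ]
shift [-0.0006 -0.0004  0.0065] rot [ 0.002 -0.    -0.002]
```

```bash
python3 -m crank '[[[0,0,0.006,0,0,0],[0,0,0,0,0,0]]]'
python3 -m crank '[[[0,0,0,0,0,0],[0,0,0,0,0,0],[0,0,0,0,0,0],[0,0,0,0,0,0],[0,0,0,0,0,0]]]' -1
python3 - <<'E'
from h import *
delta(np.array([.5279,-.1385,.029]),-.33)
E
python3 -m crank '[[[0,0,-0.02,0,0,0],[0,0,-0.03,0,0,0],[0,0,-0.03,0,0,0],[0,0,0,0,0,0],[0,0,0,0,0,0]]]'
python3 - <<'E'
from h import *
# pre-place: 12 mm short of both stops
delta(f2w(.006,-.016,.115),FX[2])
a=r.grab_frame("side")[:,:,::-1]; cv2.imwrite("pics/s5z.png",cv2.resize(a[80:230,270:440],None,fx=3.5,fy=3.5,interpolation=3))
E
```

```text
time_s: 10.98
position: [0.5291, -0.1381, 0.0299]
ee_rot: [0.001, 0.814, 0.581, 0.001]
force: [-0.4, -0.5, -0.9]
width: 0.0599
time_s: 11.6
position: [0.529, -0.1381, 0.0303]
ee_rot: [0.001, 0.814, 0.58, 0.001]
force: [0.6, 0.3, 0.4]
width: 0.033
pos [ 0.529  -0.1381  0.0303] yawy -0.332 F [0.6 0.3 0.4] Tq [-0.01  0.21  0.02] w 0.033 t 11.6 q [-0.16  0.71  0.45  1.95 -0.53  0.59  0.31]
shift [-0.0007 -0.0009  0.0013] rot [ 0.004 -0.001 -0.002]
time_s: 12.22
position: [0.5263, -0.137, 0.113]
ee_rot: [-0.0, 0.814, 0.58, -0.0]
force: [0.1, -0.6, -7.1]
width: 0.0332
pos [ 0.5263 -0.137   0.113 ] yawy -0.332 F [ 0.1 -0.6 -7.1] Tq [ 0.01  0.05 -0.01] w 0.0332 t 12.22 q [-0.24  0.58  0.55  1.93 -0.44  0.75  0.23]
shift [ 0.2861 -0.1063 -0.0018] rot [-0.001 -0.     0.036]
```

View pics/s5z.png

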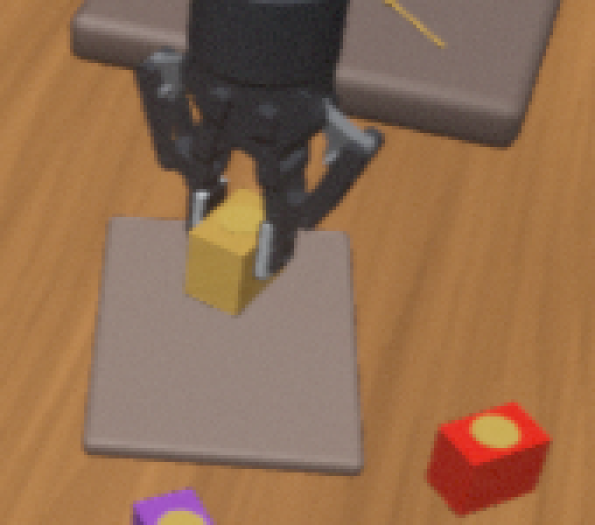

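The blank is held (width 33 mm, about 7 N weight). Carrying it across at height.

```bash
python3 -m crank '[[[0.03,-0.011,0,0,0,0],[0.04,-0.015,0,0,0,0],[0.04,-0.015,0,0,0,0],[0.04,-0.015,0,0,0,0],[0.04,-0.015,0,0,0,0],[0.035,-0.013,0,0,0,0],[0.025,-0.01,0,0,0,0],[0.015,-0.005,0,0,0,0],[0,0,0,0,0,0],[0,0,0,0,0,0],[0,0,0,0,0,0]]]'
python3 - <<'E'
from h import *
delta(f2w(.006,-.016,.115),FX[2])
E
```

```text
time_s: 13.65
position: [0.5139, 0.1485, 0.1027]
ee_rot: [-0.001, 0.816, 0.578, -0.008]
force: [0.9, -0.3, -5.6]
width: 0.0332
pos [0.5139 0.1485 0.1027] yawy -0.339 F [ 0.9 -0.3 -5.6] Tq [ 0.02 -0.03  0.03] w 0.0332 t 13.65 q [-0.79  0.6   0.55  1.95 -0.45  0.74 -0.3 ]
shift [ 0.0201 -0.0018 -0.0125] rot [-0.011  0.013  0.029]
```

```bash
python3 -m crank '[[[0.02,-0.002,0.005,-0.011,0.013,0.029],[0,0,0.02,0,0,0],[0,0,0,0,0,0],[0,0,0,0,0,0]]]'
python3 - <<'E'
from h import *
delta(f2w(.006,-.016,.0383),FX[2])
for n in("top","side"):
    a=r.grab_frame(n)[:,:,::-1]; cv2.imwrite(f"pics/{n}6.png",a)
    x0,y0=(130,180) if n=="top" else (200,230)
    cv2.imwrite(f"pics/{n}6z.png",cv2.resize(a[y0:y0+150,x0:x0+180],None,fx=3.5,fy=3.5,interpolation=3))
E
```

```text
time_s: 14.15
position: [0.5203, 0.1638, 0.0783]
ee_rot: [0.001, 0.827, 0.563, 0.001]
force: [0.3, 0.4, -6.5]
width: 0.0331
pos [0.5203 0.1638 0.0783] yawy -0.376 F [ 0.3  0.4 -6.5] Tq [ 0.04  0.   -0.03] w 0.0331 t 14.15 q [-0.79  0.64  0.53  1.94 -0.5   0.68 -0.33]
shift [ 0.0035 -0.0028  0.04  ] rot [ 0.002 -0.001 -0.008]
```

View pics/side6z.png

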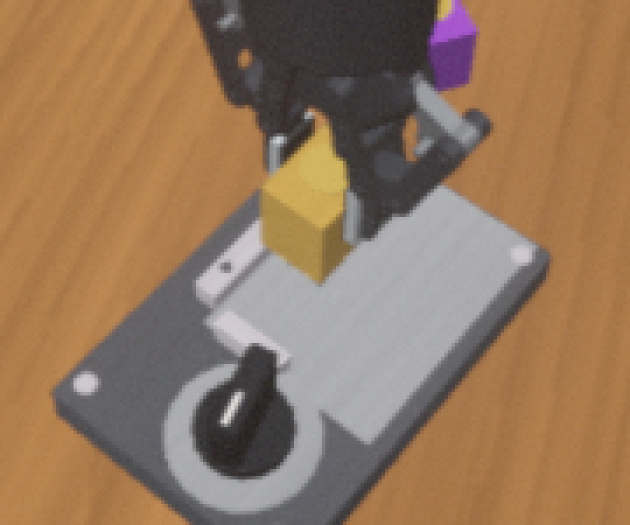

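The blank hangs level over the bed, short of both stops; the end stop shows at about (248,335). Lowering it.

```bash
python3 -m crank '[[[0.003,-0.003,0.015,0.002,-0.001,-0.008],[0,0,0.014,0,0,0],[0,0,0,0,0,0],[0,0,0.004,0,0,0],[0,0,0,0,0,0]]]'
python3 - <<'E'
from h import *
delta(f2w(.006,-.016,.0383),FX[2])
E
```

```text
time_s: 14.88
position: [0.5184, 0.1682, 0.0432]
ee_rot: [0.0, 0.824, 0.566, -0.0]
force: [0.5, 0.8, -6.1]
width: 0.0327
pos [0.5184 0.1682 0.0432] yawy -0.367 F [ 0.5  0.8 -6.1] Tq [ 0.03 -0.05  0.02] w 0.0327 t 14.88 q [-0.76  0.7   0.48  1.95 -0.54  0.62 -0.29]
shift [0.0002 0.0006 0.0049] rot [-0.     0.     0.001]
```

```bash
python3 -m crank '[[[0,0,0.003,0,0,0],[0,0,0,0,0,0]]]'; python3 -m crank '[[[0,0,0.0015,0,0,0],[0,0,0,0,0,0]]]'; python3 -m crank '[[[0,0,0.001,0,0,0],[0,0,0,0,0,0]]]'
```

```text
time_s: 15.12
position: [0.5188, 0.1682, 0.0403]
ee_rot: [0.0, 0.824, 0.566, 0.0]
force: [-0.5, -0.3, -6.7]
width: 0.0333
time_s: 15.38
position: [0.5189, 0.1683, 0.039]
ee_rot: [0.0, 0.824, 0.566, 0.0]
force: [-0.5, -0.2, -6.6]
width: 0.0331
time_s: 15.62
position: [0.5193, 0.1684, 0.0384]
ee_rot: [0.0, 0.824, 0.566, 0.001]
force: [0.2, -0.5, -7.0]
width: 0.033
```

```bash
python3 -m crank '[[[0,0,0.001,0,0,0],[0,0,0,0,0,0]]]'; python3 -m crank '[[[0,0,0.001,0,0,0],[0,0,0,0,0,0]]]'
```

```text
time_s: 15.88
position: [0.5195, 0.1684, 0.0385]
ee_rot: [-0.0, 0.824, 0.566, 0.001]
force: [0.4, 0.4, -6.9]
width: 0.0333
time_s: 16.12
position: [0.5197, 0.1685, 0.0384]
ee_rot: [-0.001, 0.824, 0.566, 0.001]
force: [-0.6, -0.7, -5.6]
width: 0.033
```

```bash
python3 -m crank '[[[0,0,0.002,0,0,0],[0,0,0.001,0,0,0],[0,0,0,0,0,0]]]'; python3 -m crank '[[[0,0,0.003,0,0,0],[0,0,0,0,0,0]]]'
```

```text
time_s: 16.5
position: [0.5201, 0.1685, 0.0385]
ee_rot: [-0.002, 0.825, 0.566, 0.002]
force: [0.0, -0.8, -6.0]
width: 0.0333
time_s: 16.75
position: [0.5207, 0.1687, 0.0387]
ee_rot: [-0.003, 0.825, 0.565, 0.002]
force: [-0.3, 1.3, -6.7]
width: 0.0331
```

```bash
python3 -m crank '[[[0,0,0.004,0.004,-0.004,0]]]';  python3 - <<'E'
from h import *
delta(f2w(.006,-.016,.0383),FX[2])
E
```

```text
time_s: 16.88
position: [0.5211, 0.1689, 0.038]
ee_rot: [-0.005, 0.825, 0.565, -0.0]
force: [-18.7, -2.6, 72.1]
width: 0.0327
pos [0.5211 0.1689 0.038 ] yawy -0.369 F [-18.7  -2.6  72.1] Tq [-0.8   3.36 -0.05] w 0.0327 t 16.88 q [-0.74  0.71  0.47  1.94 -0.55  0.62 -0.28]
shift [-0.0014 -0.0016 -0.0002] rot [-0.008 -0.005 -0.001]
```

On the bed, and stiff (about 20 N/mm). I'll relieve it and straighten the tilt.

```bash
python3 -m crank '[[[0,0,0,0,0,0],[0,0,-0.002,-0.008,-0.005,-0.001],[0,0,0,0,0,0]]]';  python3 - <<'E'
from h import *
delta(f2w(.006,-.016,.0388),FX[2])
E
```

```text
time_s: 17.25
position: [0.521, 0.169, 0.0394]
ee_rot: [0.0, 0.824, 0.566, 0.0]
force: [1.2, 0.5, -6.7]
width: 0.0331
pos [0.521  0.169  0.0394] yawy -0.368 F [ 1.2  0.5 -6.7] Tq [ 0.    0.05 -0.03] w 0.0331 t 17.25 q [-0.76  0.71  0.48  1.94 -0.54  0.62 -0.29]
shift [-0.0015 -0.0015  0.0006] rot [0.001 0.    0.   ]
```

```bash
python3 -m crank '[[[0.006,0.004,0,0,0,0],[0.005,0.004,0,0,0,0],[0,0,0,0,0,0],[0,0,0,0,0,0]]]';  python3 - <<'E'
from h import *
delta(f2w(.018,-.001,.0385),FX[2])
E
```

```text
time_s: 17.75
position: [0.5331, 0.1772, 0.0383]
ee_rot: [0.001, 0.824, 0.566, -0.0]
force: [-1.8, -0.9, -2.2]
width: 0.0333
pos [0.5331 0.1772 0.0383] yawy -0.367 F [-1.8 -0.9 -2.2] Tq [0.03 0.2  0.05] w 0.0333 t 17.75 q [-0.76  0.73  0.48  1.91 -0.54  0.64 -0.31]
shift [ 0.0014  0.0021 -0.0002] rot [0.    0.001 0.001]
```

```bash
cat > s.py <<'E'
from h import *
s,Q=st(); c,n=np.cos(FX[2]),np.sin(FX[2]); f=s["force"]; d=s["position"][:2]-FX[:2]
tx=Q.apply([0,0,1])
print("fixpos mm",round(1e3*(c*d[0]+n*d[1]),2),round(1e3*(-n*d[0]+c*d[1]),2),"z",round(1e3*s["position"][2],2),"Ffix",round(c*f[0]+n*f[1],1),round(-n*f[0]+c*f[1],1),round(f[2],1),"Tq tool",Q.inv().apply(s["torque"]).round(2))
delta(f2w(.018,-.001,.0385),FX[2])
E
python3 -m crank '[[[0,0.0015,0,0,0.001,0.001]]]' ; python3 s.py; python3 -m crank '[[[0,0.0015,0,0,0,0]]]' ; python3 s.py
```

```text
time_s: 17.88
position: [0.5343, 0.1768, 0.0383]
ee_rot: [0.0, 0.825, 0.566, -0.0]
force: [-0.1, 0.9, -4.5]
width: 0.0333
fixpos mm 17.07 -2.4 z 38.32 Ffix -0.4 0.9 -4.5 Tq tool [ 0.07  0.06 -0.02]
pos [0.5343 0.1768 0.0383] yawy -0.368 F [-0.1  0.9 -4.5] Tq [0.08 0.04 0.02] w 0.0333 t 17.88 q [-0.75  0.73  0.48  1.9  -0.54  0.64 -0.3 ]
shift [ 0.0014  0.0009 -0.0002] rot [-0.  0.  0.]
time_s: 18.0
position: [0.535, 0.1764, 0.0383]
ee_rot: [-0.001, 0.824, 0.566, -0.001]
force: [-3.4, 1.0, 0.8]
width: 0.0331
fixpos mm 17.88 -2.54 z 38.28 Ffix -3.6 -0.3 0.8 Tq tool [ 1.    0.02 -0.06]
pos [0.535  0.1764 0.0383] yawy -0.368 F [-3.4  1.   0.8] Tq [0.38 0.93 0.06] w 0.0331 t 18.0 q [-0.75  0.73  0.48  1.9  -0.54  0.64 -0.3 ]
shift [ 0.0015  0.0001 -0.0002] rot [-0.002  0.001  0.   ]
```

```bash
python3 -m crank '[[[0,0.0015,0,0,0,0]]]' ; python3 s.py; python3 -m crank '[[[0.0015,0.0005,0,0,0,0]]]' ; python3 s.py;python3 -m crank '[[[0.0015,0.0005,0,0,0,0]]]' ; python3 s.py
```

```text
time_s: 18.12
position: [0.535, 0.1763, 0.0383]
ee_rot: [-0.002, 0.824, 0.566, -0.002]
force: [-6.8, 2.9, 3.2]
width: 0.0327
fixpos mm 17.96 -2.58 z 38.3 Ffix -7.4 0.3 3.2 Tq tool [ 1.48 -0.02 -0.11]
pos [0.535  0.1763 0.0383] yawy -0.367 F [-6.8  2.9  3.2] Tq [0.51 1.39 0.11] w 0.0327 t 18.12 q [-0.75  0.73  0.48  1.9  -0.54  0.65 -0.3 ]
shift [ 0.0016  0.     -0.0002] rot [-0.005  0.001  0.001]
time_s: 18.25
position: [0.5352, 0.1768, 0.0384]
ee_rot: [-0.002, 0.824, 0.566, -0.003]
force: [-3.9, -1.6, 0.3]
width: 0.0329
fixpos mm 17.92 -2.09 z 38.36 Ffix -3.0 -2.9 0.3 Tq tool [ 0.45 -0.62  0.  ]
pos [0.5352 0.1768 0.0384] yawy -0.368 F [-3.9 -1.6  0.3] Tq [-0.41  0.64  0.  ] w 0.0329 t 18.25 q [-0.75  0.73  0.48  1.9  -0.54  0.65 -0.3 ]
shift [ 0.0011  0.0001 -0.0001] rot [-0.006  0.002  0.   ]
time_s: 18.38
position: [0.5354, 0.1773, 0.0384]
ee_rot: [-0.002, 0.825, 0.566, -0.004]
force: [-5.6, -2.1, 2.6]
width: 0.0333
fixpos mm 17.93 -1.6 z 38.38 Ffix -4.4 -4.0 2.6 Tq tool [ 0.82 -0.71 -0.  ]
pos [0.5354 0.1773 0.0384] yawy -0.368 F [-5.6 -2.1  2.6] Tq [-0.37  1.02  0.01] w 0.0333 t 18.38 q [-0.75  0.73  0.48  1.89 -0.54  0.66 -0.31]
shift [ 0.0006  0.0001 -0.0001] rot [-0.008  0.003 -0.   ]
```

```bash
python3 -m crank '[[[0.0015,0.0003,0,-0.006,0.003,0]]]' ; python3 s.py; python3 -m crank '[[[0.0015,0.0005,0,-0.004,0.003,0]]]' ; python3 s.py;python3 -m crank '[[[0.0015,0.0005,0,-0.004,0.003,0]]]' ; python3 s.py
```

```text
time_s: 18.5
position: [0.5355, 0.1778, 0.0383]
ee_rot: [-0.001, 0.825, 0.566, -0.002]
force: [-4.5, -1.5, -0.4]
width: 0.0332
fixpos mm 17.89 -1.04 z 38.34 Ffix -3.7 -3.0 -0.4 Tq tool [ 0.77 -0.57 -0.01]
pos [0.5355 0.1778 0.0383] yawy -0.369 F [-4.5 -1.5 -0.4] Tq [-0.25  0.92  0.02] w 0.0332 t 18.5 q [-0.75  0.73  0.48  1.9  -0.54  0.65 -0.31]
shift [ 0.      0.0001 -0.0002] rot [-0.003  0.002 -0.001]
time_s: 18.62
position: [0.5357, 0.1783, 0.0383]
ee_rot: [-0.0, 0.825, 0.565, -0.0]
force: [-6.0, -3.4, 2.7]
width: 0.0326
fixpos mm 17.86 -0.46 z 38.27 Ffix -4.4 -5.4 2.7 Tq tool [ 1.02 -1.04 -0.07]
pos [0.5357 0.1783 0.0383] yawy -0.369 F [-6.  -3.4  2.7] Tq [-0.6   1.33  0.08] w 0.0326 t 18.62 q [-0.76  0.73  0.48  1.9  -0.54  0.64 -0.31]
shift [-0.0005  0.0001 -0.0002] rot [-0.    -0.    -0.001]
time_s: 18.75
position: [0.5357, 0.1784, 0.0383]
ee_rot: [0.001, 0.825, 0.565, 0.001]
force: [-5.6, -2.8, 4.7]
width: 0.0328
fixpos mm 17.84 -0.43 z 38.25 Ffix -4.2 -4.7 4.7 Tq tool [ 1.18 -1.25 -0.11]
pos [0.5357 0.1784 0.0383] yawy -0.369 F [-5.6 -2.8  4.7] Tq [-0.74  1.55  0.1 ] w 0.0328 t 18.75 q [-0.76  0.73  0.48  1.9  -0.54  0.64 -0.31]
shift [-0.0006  0.0002 -0.0002] rot [ 0.002 -0.001 -0.001]
```

```bash
python3 -m crank '[[[0.003,0.001,0,0,0,0]]]' ; python3 s.py; python3 -m crank '[[[0.003,0.002,0,0,0,0]]]' ; python3 s.py
```

```text
time_s: 18.88
position: [0.5357, 0.1785, 0.0383]
ee_rot: [0.0, 0.825, 0.565, -0.001]
force: [-11.7, -8.3, 11.6]
width: 0.0329
fixpos mm 17.85 -0.32 z 38.28 Ffix -7.9 -12.0 11.6 Tq tool [ 1.63 -2.26 -0.23]
pos [0.5357 0.1785 0.0383] yawy -0.37 F [-11.7  -8.3  11.6] Tq [-1.52  2.34  0.23] w 0.0329 t 18.88 q [-0.76  0.73  0.48  1.9  -0.54  0.65 -0.31]
shift [-0.0007  0.0001 -0.0002] rot [-0.001  0.003 -0.002]
time_s: 19.0
position: [0.5359, 0.1784, 0.0384]
ee_rot: [-0.001, 0.825, 0.565, -0.005]
force: [-13.3, -4.7, 15.1]
width: 0.0333
fixpos mm 17.98 -0.33 z 38.37 Ffix -10.7 -9.2 15.1 Tq tool [ 2.3  -1.94 -0.3 ]
pos [0.5359 0.1784 0.0384] yawy -0.371 F [-13.3  -4.7  15.1] Tq [-0.97  2.85  0.3 ] w 0.0333 t 19.0 q [-0.76  0.73  0.49  1.89 -0.54  0.66 -0.31]
shift [-0.0007  0.     -0.0001] rot [-0.006  0.007 -0.003]
```

```bash
python3 -m crank '[[[0.003,0.002,-0.0005,-0.006,0.006,0]]]' ; python3 s.py; python3 -m crank '[[[0.004,0.003,-0.0005,-0.004,0.004,0]]]' ; python3 s.py
```

```text
time_s: 19.12
position: [0.5358, 0.1784, 0.0384]
ee_rot: [-0.001, 0.825, 0.565, -0.004]
force: [-9.6, -4.0, 2.6]
width: 0.0332
fixpos mm 17.98 -0.34 z 38.42 Ffix -7.6 -7.2 2.6 Tq tool [ 1.55 -1.69 -0.18]
pos [0.5358 0.1784 0.0384] yawy -0.371 F [-9.6 -4.   2.6] Tq [-1.01  2.06  0.19] w 0.0332 t 19.12 q [-0.76  0.73  0.48  1.89 -0.54  0.66 -0.31]
shift [-0.0007  0.     -0.0001] rot [-0.005  0.005 -0.003]
time_s: 19.25
position: [0.5359, 0.1785, 0.0384]
ee_rot: [-0.001, 0.825, 0.564, -0.005]
force: [-16.1, -7.1, 14.1]
width: 0.0329
fixpos mm 17.97 -0.25 z 38.42 Ffix -12.5 -12.4 14.1 Tq tool [ 2.62 -2.65 -0.29]
pos [0.5359 0.1785 0.0384] yawy -0.371 F [-16.1  -7.1  14.1] Tq [-1.52  3.4   0.29] w 0.0329 t 19.25 q [-0.76  0.74  0.49  1.89 -0.54  0.66 -0.31]
shift [-0.0007  0.     -0.0001] rot [-0.009  0.007 -0.003]
```

```bash
python3 -m crank '[[[0.005,0.004,-0.0005,-0.009,0.007,0]]]' ; python3 s.py
python3 - <<'E'
from h import *
for n in("top","side"):
    a=r.grab_frame(n)[:,:,::-1]; cv2.imwrite(f"pics/{n}7.png",a)
    x0,y0=(140,180) if n=="top" else (220,250)
    cv2.imwrite(f"pics/{n}7z.png",cv2.resize(a[y0:y0+115,x0:x0+150],None,fx=5,fy=5,interpolation=3))
E
python3 s.py
```

```text
time_s: 19.38
position: [0.5359, 0.1785, 0.0384]
ee_rot: [-0.002, 0.826, 0.564, -0.006]
force: [-20.1, -9.2, 20.6]
width: 0.0328
fixpos mm 18.01 -0.26 z 38.38 Ffix -15.4 -15.9 20.6 Tq tool [ 3.36 -3.18 -0.3 ]
pos [0.5359 0.1785 0.0384] yawy -0.372 F [-20.1  -9.2  20.6] Tq [-1.74  4.29  0.3 ] w 0.0328 t 19.38 q [-0.76  0.74  0.49  1.89 -0.54  0.66 -0.31]
shift [-0.0007 -0.     -0.0001] rot [-0.009  0.008 -0.004]
fixpos mm 18.01 -0.24 z 38.4 Ffix -14.7 -14.1 16.9 Tq tool [ 3.01 -2.84 -0.32]
pos [0.5359 0.1785 0.0384] yawy -0.372 F [-18.8  -7.8  16.9] Tq [-1.55  3.83  0.32] w 0.033 t 19.48 q [-0.76  0.74  0.49  1.89 -0.54  0.66 -0.31]
shift [-0.0008 -0.     -0.0001] rot [-0.009  0.008 -0.004]
```

View pics/side7z.png

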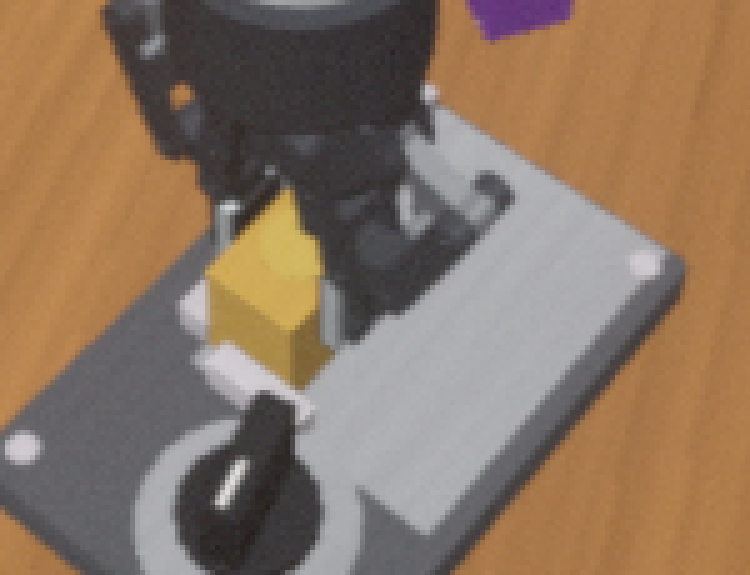

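View pics/top7z.png

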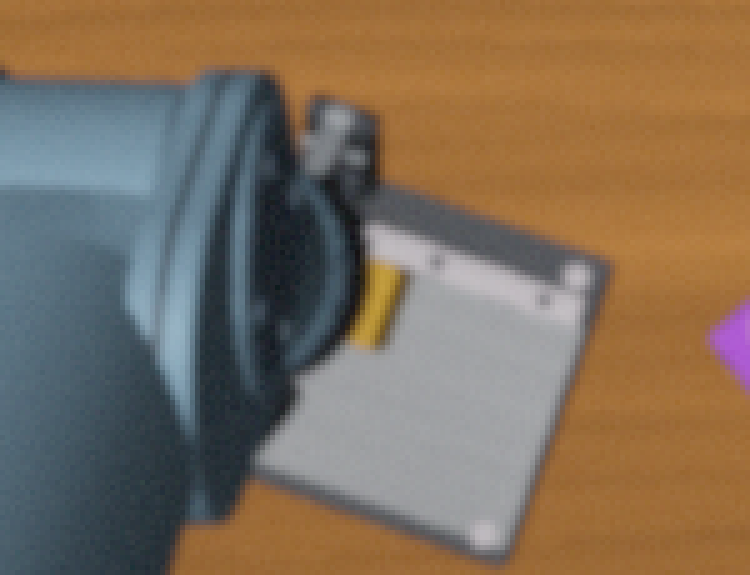

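The side view shows the blank in the corner against the end stop (contact near 295,385) and the fence. The tool leans about 0.5°, so I'll straighten it while pressing.

```bash
python3 -m crank '[[[0.003,0.003,-0.0003,-0.016,0.014,0.003]]]' ; python3 s.py; python3 -m crank '[[[0.003,0.003,-0.0003,-0.013,0.011,0.003]]]' ; python3 s.py
```

```text
time_s: 19.6
position: [0.5357, 0.1784, 0.0382]
ee_rot: [-0.0, 0.826, 0.563, 0.001]
force: [-10.7, -2.2, 8.1]
width: 0.0328
fixpos mm 17.84 -0.43 z 38.22 Ffix -9.2 -5.9 8.1 Tq tool [ 2.2  -1.32 -0.41]
pos [0.5357 0.1784 0.0382] yawy -0.375 F [-10.7  -2.2   8.1] Tq [-0.42  2.53  0.42] w 0.0328 t 19.6 q [-0.76  0.73  0.48  1.9  -0.54  0.64 -0.31]
shift [-0.0006  0.0002 -0.0003] rot [-0.    -0.001 -0.007]
time_s: 19.73
position: [0.5357, 0.1785, 0.0383]
ee_rot: [0.0, 0.827, 0.562, 0.005]
force: [-11.8, -4.5, 13.4]
width: 0.0326
fixpos mm 17.78 -0.36 z 38.25 Ffix -9.4 -8.4 13.4 Tq tool [ 2.8  -2.18 -0.47]
pos [0.5357 0.1785 0.0383] yawy -0.377 F [-11.8  -4.5  13.4] Tq [-1.    3.41  0.48] w 0.0326 t 19.73 q [-0.75  0.73  0.48  1.91 -0.55  0.63 -0.31]
shift [-0.0006  0.0002 -0.0003] rot [ 0.006 -0.008 -0.009]
```

```bash
python3 -m crank '[[[0.003,0.003,-0.0003,0.002,-0.003,-0.008]]]' ; python3 s.py; python3 -m crank '[[[0.004,0.003,-0.0003,-0.003,0.003,-0.003]]]' ; python3 s.py
```

```text
time_s: 19.85
position: [0.5358, 0.1784, 0.0382]
ee_rot: [-0.001, 0.825, 0.565, -0.0]
force: [-11.0, -5.6, 8.9]
width: 0.0329
fixpos mm 17.91 -0.37 z 38.25 Ffix -8.3 -9.2 8.9 Tq tool [ 2.09 -1.79 -0.16]
pos [0.5358 0.1784 0.0382] yawy -0.369 F [-11.   -5.6   8.9] Tq [-0.92  2.6   0.16] w 0.0329 t 19.85 q [-0.75  0.73  0.48  1.9  -0.54  0.65 -0.31]
shift [-0.0006  0.0001 -0.0003] rot [-0.002 -0.001 -0.001]
time_s: 19.98
position: [0.5359, 0.1784, 0.0383]
ee_rot: [-0.002, 0.824, 0.566, -0.003]
force: [-15.4, -8.0, 16.4]
width: 0.0327
fixpos mm 18.04 -0.36 z 38.31 Ffix -11.5 -13.0 16.4 Tq tool [ 2.52 -2.68  0.03]
pos [0.5359 0.1784 0.0383] yawy -0.367 F [-15.4  -8.   16.4] Tq [-1.6   3.32 -0.02] w 0.0327 t 19.98 q [-0.75  0.73  0.48  1.89 -0.54  0.65 -0.31]
shift [-0.0006 -0.     -0.0002] rot [-0.007  0.002  0.001]
```

```bash
python3 -m crank '[[[0.004,0.004,-0.0003,-0.007,0.004,0]]]' ; python3 s.py; python3 -m crank '[[[0.005,0.005,-0.0005,-0.007,0.006,0]]]' ; python3 s.py
```

```text
time_s: 20.1
position: [0.5359, 0.1784, 0.0383]
ee_rot: [-0.003, 0.824, 0.566, -0.004]
force: [-20.1, -5.5, 19.2]
width: 0.033
fixpos mm 18.03 -0.35 z 38.31 Ffix -16.8 -12.4 19.2 Tq tool [ 3.37 -2.49 -0.1 ]
pos [0.5359 0.1784 0.0383] yawy -0.368 F [-20.1  -5.5  19.2] Tq [-1.11  4.04  0.11] w 0.033 t 20.1 q [-0.75  0.73  0.48  1.89 -0.54  0.66 -0.31]
shift [-0.0006 -0.     -0.0002] rot [-0.009  0.004  0.   ]
time_s: 20.23
position: [0.536, 0.1784, 0.0384]
ee_rot: [-0.004, 0.825, 0.566, -0.006]
force: [-22.6, -8.8, 23.0]
width: 0.0329
fixpos mm 18.09 -0.3 z 38.37 Ffix -17.9 -16.3 23.0 Tq tool [ 3.88 -3.2  -0.13]
pos [0.536  0.1784 0.0384] yawy -0.368 F [-22.6  -8.8  23. ] Tq [-1.59  4.77  0.15] w 0.0329 t 20.23 q [-0.75  0.74  0.48  1.89 -0.54  0.67 -0.31]
shift [-0.0007 -0.0001 -0.0001] rot [-0.014  0.005 -0.   ]
```

```bash
python3 -m crank '[[[0.004,0.003,-0.0003,-0.019,0.01,0]]]' ; python3 s.py; python3 -m crank '[[[0.004,0.004,-0.0003,-0.006,0.005,0]]]' ; python3 s.py
```

```text
time_s: 20.35
position: [0.5358, 0.1784, 0.0383]
ee_rot: [-0.001, 0.825, 0.565, -0.001]
force: [-11.7, -6.4, 9.4]
width: 0.033
fixpos mm 17.91 -0.33 z 38.27 Ffix -8.6 -10.2 9.4 Tq tool [ 2.04 -2.11 -0.27]
pos [0.5358 0.1784 0.0383] yawy -0.369 F [-11.7  -6.4   9.4] Tq [-1.23  2.66  0.28] w 0.033 t 20.35 q [-0.76  0.73  0.48  1.9  -0.54  0.65 -0.31]
shift [-0.0007  0.0001 -0.0002] rot [-0.003  0.001 -0.001]
time_s: 20.48
position: [0.5359, 0.1784, 0.0383]
ee_rot: [-0.002, 0.825, 0.565, -0.002]
force: [-19.8, -6.0, 18.2]
width: 0.0326
fixpos mm 17.99 -0.35 z 38.26 Ffix -16.3 -12.7 18.2 Tq tool [ 3.22 -2.44 -0.28]
pos [0.5359 0.1784 0.0383] yawy -0.369 F [-19.8  -6.   18.2] Tq [-1.11  3.89  0.29] w 0.0326 t 20.48 q [-0.75  0.73  0.48  1.89 -0.54  0.65 -0.31]
shift [-0.0007  0.     -0.0002] rot [-0.006  0.002 -0.001]
```

```bash
python3 - <<'E'
from h import *
a=r.grab_frame("side")[:,:,::-1]; cv2.imwrite("pics/side8.png",a)
cv2.imwrite("pics/side8z.png",cv2.resize(a[270:370,230:330],None,fx=5.5,fy=5.5,interpolation=3))
for _ in range(5): r.grab_frame("top")
# model overlay of the blank in the corner
b=cv2.resize(a,None,fx=5,fy=5,interpolation=3)
c=f2w(.018,-.001,.043)
for P in BL+[]:
    h=cv2.convexHull(((proj("side",place(P,c[0],c[1],FX[2],c[2]))+.5)*5-.5).astype(np.float32)).astype(int); cv2.polylines(b,[h],True,(0,255,0),1)
cv2.imwrite("pics/side8o.png",b[270*5:375*5,230*5:350*5])
E
python3 s.py
```

```text
fixpos mm 18.0 -0.32 z 38.3 Ffix -14.9 -11.7 16.8 Tq tool [ 2.95 -2.43 -0.27]
pos [0.5359 0.1784 0.0383] yawy -0.369 F [-18.1  -5.5  16.8] Tq [-1.19  3.63  0.28] w 0.0331 t 20.77 q [-0.75  0.73  0.48  1.89 -0.54  0.65 -0.31]
shift [-0.0007 -0.     -0.0002] rot [-0.006  0.002 -0.001]
```

View pics/side8o.png

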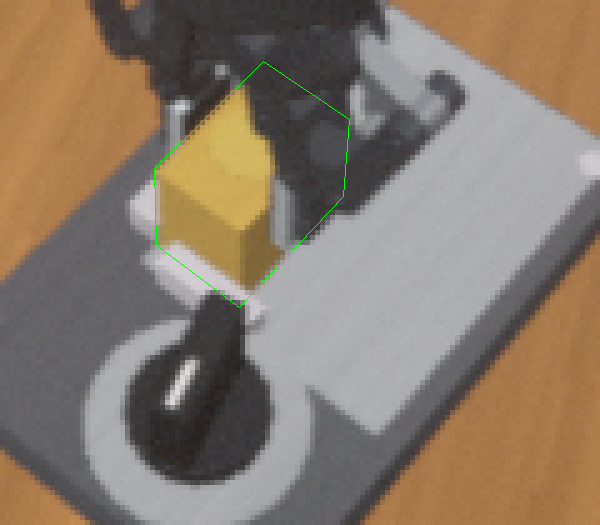

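View pics/side8.png

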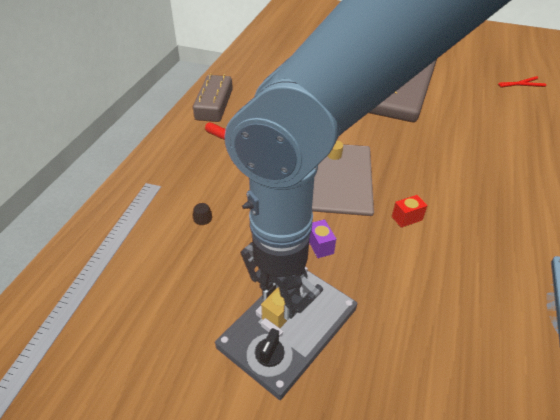

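The blank matches the modelled corner pose, the push holds steady at about 15 N and 12 N, and the other things have not moved. Handing in.

```bash
python3 -c "
from workcell import r
print(r.sign_off())"
```

```text
the job is handed in; nothing more can be done
None
```

I turned the knob clockwise to its end stop, and a picture afterwards showed the end stop raised. I then lifted the brass blank off the pad, set it on the bed and pushed it into the corner. I handed the job in at about 20.8 s, with the gripper still holding and pressing it.

**Last checks that agreed:**
- **Push:** it held steady at about 15 N on the fence and 12 N on the end stop, with about 17 N up from the bed. The highest force I read was about 75 N, in a brief downward touch on the bed, against the 120 N wrist limit.
- **Square:** the turning moment about the vertical was small, about 0.3 N m, and the tool's turn matched the fixture's to about 0.001 rad.
- **Position:** the blank's outline in the side picture matched the modelled corner pose.
- **Other things:** the loupe and both look-alikes looked untouched in the last side picture. The round blank and screwdriver were partly hidden by the arm there, but what showed was in place.

**Small disagreements:**
- **Lean:** the tool leans about 0.006 rad (0.35°) under the push.
- **Offset along the fence:** the tool sits 0.7 mm from the nominal centre. I put that down to where the blank was gripped.
- **Top camera:** the arm hid most of the blank from above, so the seating rests on the side picture and the forces.

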